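# Check the jaw gap of a tablet hardness tester with a taper gauge

## Robot

A 7-joint arm with a two-finger parallel gripper is mounted at the origin on the work surface. World frame = base frame: x ahead of the robot, y to its left, z up, the work surface at z = 0. Lengths are in m, angles in degrees, forces in N, time in s.
With the tool pointing down it reaches from about 0.425 to 0.925 m from the base axis. Payload 6.8 kg.
Tool frame: the origin (TCP) lies midway between the tips of the shut fingers; the grasp point (between the pads) lies 19 mm behind it; z points along the fingers, y is the direction in which the jaws open and shut (so a half turn about z gives the same grasp; the last joint's range is limited). The gripper opens to 85 mm and grips with 20 to 120 N. Pads are 22 mm wide; open, the fingers measure 114 mm over their backs; the gripper's body (76 mm by 85 mm) begins 54 mm behind the grasp point. The pads swing forward as they close: fully open they stand 13 mm farther back than shut.
Start: joints at [56.946, 27.33, 1.283, 89.118, -0.659, 63.558, -4.761], TCP at [0.305, -0.602, 0.231] pointing down, gripper open.
Joint ranges: [-169.35, 169.35], [-19.33, 120.38], [-80.79, 83.38], [13.8, 139.57], [-78.32, 258.32], [9.67, 109.79], [-169.56, 169.56]. Speed limits (degrees/s): [136.94, 136.94, 180, 180, 180, 180, 180].

## Interface

Orientations are given as [roll, pitch, yaw] about the fixed x, y, z axes, in that order (R = Rz(yaw) Ry(pitch) Rx(roll)).
In Python, from bench import telemetry, imaging, workorder, models gives the robot as it stands.
- The arm moves only by the tool jog_arm, never from a script. Its argument "rows" is a list of rows, each a list of 7 numbers: the shift along the tool's x, y, z in cm, then the turn, a rotation vector about the tool's x, y, z in degrees, then the finger opening in cm, from 0 to 8.54. In form: [[tx, ty, tz, rx, ry, rz, fingers], ...]. A call has 1 to 10 rows; each row shifts and turns the pose as measured when the row begins, along the tool's axes as they then stand; what a row does not reach is not made up. A row lasts 1/8 s, in which the tool goes at most 62.5 mm and 10.7 degrees, less where a joint would pass 70% of its speed; a pose out of reach is approached as far as the arm can. A call with a gripper value outside its range is refused whole. The fingers move at their own pace and stop on an object; "newtons" is the grip in N (left out, the last holds). Time passes only in rows, so rows that do not move let the fingers close. It gives the time, the measured TCP pose, the force and the opening at its end, in the units of the state.
- telemetry.state(): the state, without advancing time (a new reading comes with each control period).
- imaging.snapshot(name): name is "side" or "top" or "wrist"; returns (picture, depth): 400x640x3 uint8, red, green, blue; 400x640 float32, m along the optical axis (not along the pixel's ray), 0 where there is no reading.
- imaging.calibration(name): a dict with "vfov" (degrees; the focal length in pixels is half the picture's height over the tangent of half this angle, whatever the lens; pixels are square), "cx", "cy" (the principal point, pixels), "cam_to_world" (4x4, takes a point from camera to world coordinates); the wrist camera has in their place "hand_eye" (4x4, takes a point from camera to tool coordinates, whose origin is the TCP and whose axes are the flange's). Camera axes: x right, y down, z forward; pixel columns grow to the right and rows downward; lengths in m; the calibration is good to about 2 mm. A picture is of the moment at which its call begins: read the wrist's pose just before it. calibration takes no time and is no camera call.
- workorder.close_job(): hands the job in, once; it reports no verdict.
Trained networks look in the newest picture that a camera, given by its name, has taken for a name from the list of things; names that differ only in an ending like _2 or _b are one class to them, and where a whole thing is asked for, a point or a joint stands for the part that bears it (a point fixed in the world has none). Each returns a list of dicts, best first, with "confidence" (0 to 1); they miss things now and then, are a little off and sometimes report something else, mostly with a low value. They report only what shows in the picture. A call takes as long as a camera call. They do not tell look-alikes from the thing itself.
- models.spot_in(name, camera): "xyz" ([x, y, z] in m, in world coordinates, good to about 4 mm: the middle of the surface that is visible of it).
The state is a dict: "clock": time; "joints": joint angles; "joint_vel": joint speeds; "tau": joint torques, N m; "ee_pos": TCP position; "orientation": TCP orientation; "force": force on the tool from outside, world axes, zero at the start; "ft_torque": the same for the moment, N m; "opening": opening from 0.0 (shut) to 1.0 (fully open).
Only numpy, scipy, OpenCV 4.12 (cv2) and the standard library are available. Lean on these libraries where they do the work, as an engineer would, in place of code of your own. Each camera call takes 0.05 s, during which the arm holds its last target.

## Task

Lift the taper gauge (the tool with the wedge-shaped steel blade, not the one with the round paddle) up and off its peg, and slide its blade straight down between the two upright jaws of the tablet tester, blade flat to the jaws and roughly centred across them, until it drags snugly against both. Do not force it: the sprung jaw may give no more than about 2 mm. Finish while still gripping the gauge, upright and still at that depth; leave the paddle hanging and the other things on the bench undisturbed.

Things in the scene. Friction and masses are not known exactly. Their poses are not given: they have to be found in the camera images.
- gauge_grip (a point): Taper gauge hanging blade-down on either peg: black handle 30 mm wide (y), 12 thick (x), steel wedge blade below. This point: mid-handle, where to grip its narrow edges (along y); 112 mm above the blade's lower end, 28 below the handle's top. z up, x parallel to the peg. Window 14 wide, 24 high (from 104 to 128 mm above the lower end) over the peg. 140 mm long, 0.12 kg.
- gauge_tip (a point): Middle of the gauge blade's lower end. The blade is 22 mm wide (y), 72 mm long, 3 mm thick (x) at this end and evenly thicker to 12 mm at the handle (1 mm more every 8 mm, both faces alike). Same axes as gauge_grip.
- paddle_grip (a point): The other hanging tool, to be left alone: same handle, but below it a thin round steel paddle of 48 mm diameter. This point lies in its handle, 112 mm above its lower end. Gauge and paddle may swap pegs.
- stand: Steel stand, origin under its middle. Base 110 (x) by 190 (y) by 12 mm. One post at x = 40, y = 0, topped by a crossbar, 180 high; from it at y = -55 and 55 two 8 mm round pegs, axis 170 above the table, run to x = -34 mm (robot side), each end turned up 5 mm above the peg's top. A tool hangs near x = 0; lifted 6 to 15 mm (11 is midway) it draws off along the stand's -x (45 mm is enough).
- tester: White fixed tablet tester; may swap sides with the stand. Origin at table height below the jaws, x along their closing line. Base 230 (x, -105 to 125) by 140 (y) by 40 mm high; housing at x 50 to 120, 106 high. Jaws: two upright steel plates 40 mm wide (y), 12 thick, facing each other across x; the blade goes between them from above, its thickness along x.
- jaw_lip (a point): Sprung jaw (+x side): point on its face, middle of its width, 115 mm above the table, where the parallel faces begin; above it a 45 degree lead-in widens up to the jaw's top at 121 mm. Its face looks to the tester's -x.
- anvil_lip (a point): Fixed jaw (-x side): the same point on its face, which looks to the tester's +x. The gap between the lips is 6 to 9 mm at the start, different each run, so the wedge becomes snug with its lower end 24 to 48 mm below the lips. The tester's base is 75 mm below the lips.
- jaw (a joint): How far the sprung jaw is pushed back (to the tester's +x), m: 0 at rest, 0.008 at most. Its spring holds it on its stop with 3 N and takes 1 N more per mm given. Pushing the snug blade down meets a drag of about 2 to 4 N as the jaw starts to give, 4 to 8 N at 2 mm.
- jar: Amber jar, 48 mm across, 65 mm high; a bystander, to be left where it stands. Origin on its underside.
- beaker: Glass beaker, 60 mm across, 75 mm high; a bystander, to be left where it stands. Origin on its underside.
- pill_bottle: White bottle, 44 mm across, 80 mm high; a bystander, to be left where it stands. Origin on its underside.
- dish: Shallow glass dish with tablets, 88 mm across, 12 mm high; a bystander, to be left where it stands. Origin on its underside.
- mortar: White bowl, 90 mm across, 50 mm high; a bystander, to be left where it stands. Origin on its underside.
- scoop: Steel scoop (long-handled spoon), 160 mm long, lying flat; a bystander, to be left where it stands. Origin on its underside.
Things that resemble listed ones, but are neither listed nor needed, are in the scene too. What is shaped like the part that bears paddle_grip but orange or purple is not meant.

How it is judged (in metres and radians):
On the way, in this order (a step that is already met when the one before it is completed fails the run):
1. the gauge is off its peg, held in the gripper (contact force between the fingers and gauge above 2 N and contact force between gauge and stand below 0.05 N and (x of gauge_grip in the frame of stand below -0.045 m or height (world z) of gauge_tip above 0.16 m or horizontal distance between gauge_grip and stand above 0.15 m)), for 0.1 s.
2. the blade is between the jaws (contact force between the fingers and gauge above 2 N and y of gauge_tip in the frame of tester between -0.01 and 0.01 m and x of gauge_tip in the frame of tester between -0.012 and 0.009 m and z of gauge_tip in the frame of tester between 0.042 and 0.097 m), for 0.1 s.
At the end, for the whole second after the job is handed in: Gauge gripped (over 2 N), upright within 7 deg, still; lower end 18 to 73 mm below the lips, within 10 mm of the jaws' mid-width, square within 8 deg; presses each jaw over 1 N; sprung jaw given under 2.5 mm; gauge clear of the stand; paddle hanging within 30 mm of its place (all of step 2 and contact force between gauge and jaw above 1 N and contact force between gauge and anvil above 1 N and value of joint jaw below 0.0025 m and angle between gauge's own z axis and vertical below 0.12 rad and angle between the x axis of gauge and the x axis of tester, either way round below 0.15 rad and linear speed of gauge below 0.01 m/s and contact force between gauge and stand below 0.05 N and angle between paddle_grip's own z axis and vertical below 0.3 rad and distance of paddle_grip from where it was at the start of the episode below 0.03 m); the arm keeps its last pose, push and grip.
It fails at once if the sprung jaw is forced back by more than 4 mm (value of joint jaw above 0.004 m).
It fails at once if the paddle is knocked off or carried away (moved more than 60 mm) (distance of paddle_grip from where it was at the start of the episode above 0.06 m).
It fails at once if a bystander on the bench is knocked away (moved more than 30 mm) (distance of any of jar, beaker, pill_bottle, dish, mortar, scoop from where it was at the start of the episode above 0.03 m).
It also fails if it takes over 51 s, if anything falls off the work surface, if the arm or the gripper's body presses on something with over 40 N, if the wrist force passes 120 N, or if a joint passes its speed limit or range.

## Working session

There is one attempt and no reset: what is moved stays moved. The work goes in short steps, Python scripts to look and compute and a tool call to move; the robot and the scene stay as the last step left them, time stands still between calls to the robot, and variables do not carry over. Pictures are saved under pics/ and viewed, and the job is handed in when it is done.

Besides the shell and the picture viewer there is one more tool, called after "Request:" as name(argument=value, ...) on one line, values as JSON. jog_arm: Moves the arm, as the interface text tells. Its arguments: {"type":"object","properties":{"rows":{"type":"array"},"newtons":{"type":"number"}},"required":["rows"]}

```bash
mkdir -p pics; ls
python3 - <<'E'
from bench import telemetry, imaging, workorder, models
import cv2,json
print(telemetry.state())
for n in ("side","top"):
    p,d=imaging.snapshot(n); cv2.imwrite(f"pics/{n}0.png",p[:,:,::-1])
    c=imaging.calibration(n); print(n,c)
    for k in ("gauge_grip","gauge_tip","paddle_grip","stand","tester","jaw_lip","anvil_lip","jar","beaker","pill_bottle","dish","mortar","scoop"):
        print(k,[( [round(float(v),3) for v in r["xyz"]],round(r["confidence"],2)) for r in models.spot_in(k,n)][:4])
print(imaging.calibration("wrist"))
E
```

```text
pics
{'clock': 0.0, 'joints': array([56.9471076 , 27.37663409,  1.27974151, 89.17934376, -0.65740032,
       63.55881609, -4.75972992]), 'joint_vel': array([-0.02117639, -0.06511978,  0.06941961, -0.01210894, -0.13017566,
       -0.0467476 ,  0.05092898]), 'tau': array([ 1.45983438e-03, -5.96441031e+01,  1.60862993e+00, -2.81194228e+01,
        1.25808595e-02,  9.37874982e-03,  1.21972380e-05]), 'ee_pos': array([ 0.3046708 , -0.60164773,  0.23030824]), 'orientation': array([-1.79892952e+02,  9.27095616e-03,  2.68628764e+01]), 'force': array([-0.39757157, -0.48433678,  0.31207742]), 'ft_torque': array([-0.03404413,  0.04286203, -0.00062795]), 'opening': 1.0011721043437616}
side {'vfov': 51.77237836081777, 'cx': 318.3742946972206, 'cy': 196.44880549674366, 'cam_to_world': array([[-0.91130489, -0.18962063,  0.36546875,  0.14276369],
       [-0.41143659,  0.45302309, -0.79087926,  0.98359694],
       [-0.01559875, -0.87109936, -0.49085903,  0.72828881],
       [ 0.        ,  0.        ,  0.        ,  1.        ]])}
gauge_grip [([0.526, 0.173, 0.13], 0.75), ([0.537, 0.238, 0.015], 0.36)]

[... 1357 characters left out ...]
9)]
jar [([0.532, -0.436, 0.065], 0.86)]
beaker [([0.653, -0.005, 0.029], 0.75)]
pill_bottle [([0.573, 0.446, 0.058], 0.56), ([0.551, -0.249, 0.092], 0.36)]
dish [([0.534, 0.262, 0.181], 0.45)]
mortar [([0.793, 0.172, 0.029], 0.69)]
scoop [([0.47, 0.001, 0.01], 0.96)]
{'vfov': 67.68163976587144, 'cx': 314.6207748254388, 'cy': 202.9610351227189, 'hand_eye': array([[ 6.58926697e-04, -9.50025743e-01, -3.12170874e-01,
         8.00525470e-02],
       [ 9.99999573e-01,  4.23820657e-04,  8.20979480e-04,
         5.14824571e-04],
       [-6.47647176e-04, -3.12171281e-01,  9.50025616e-01,
        -1.43416760e-01],
       [ 0.00000000e+00,  0.00000000e+00,  0.00000000e+00,
         1.00000000e+00]])}
```

View pics/side0.png

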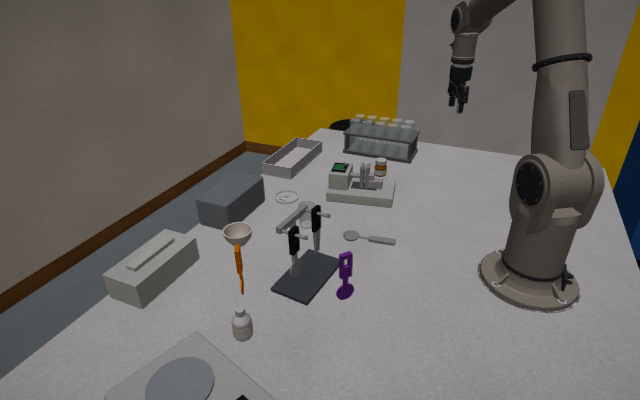

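View pics/top0.png

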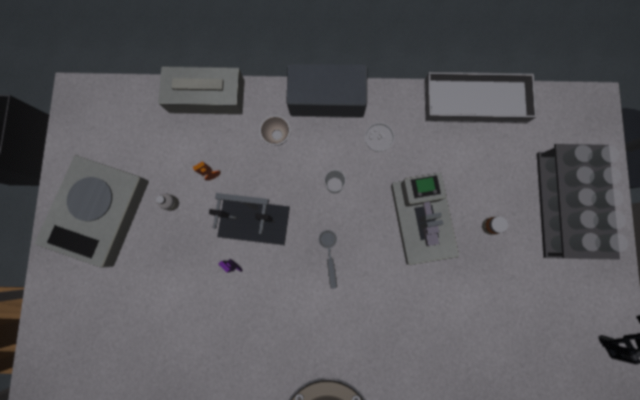

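The side view shows the stand at (307,275) with two black-handled tools at (294,240) and (317,220), an orange (239,262) and a purple (345,270) look-alike, and the tester at (362,185). I'll enlarge the stand and tester.

Run:
```python
import cv2
s=cv2.imread("pics/side0.png");t=cv2.imread("pics/top0.png")
a=cv2.resize(s[195:305,255:365],(390,390),interpolation=cv2.INTER_CUBIC)
b=cv2.resize(s[145:215,315:405],(390,303),interpolation=cv2.INTER_CUBIC)
c=cv2.resize(t[185:250,200:300],(390,254),interpolation=cv2.INTER_CUBIC)
d=cv2.resize(t[165:265,380:470],(270,300),interpolation=cv2.INTER_CUBIC)
import numpy as np
im=np.zeros((600,800,3),np.uint8)
im[:390,:390]=a;im[:303,400:790]=b;im[303:557,400:790]=c
cv2.imwrite("pics/crop0.png",im);cv2.imwrite("pics/crop0d.png",cv2.resize(d,(540,600)))
```

```text
(no output)
```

View pics/crop0.png

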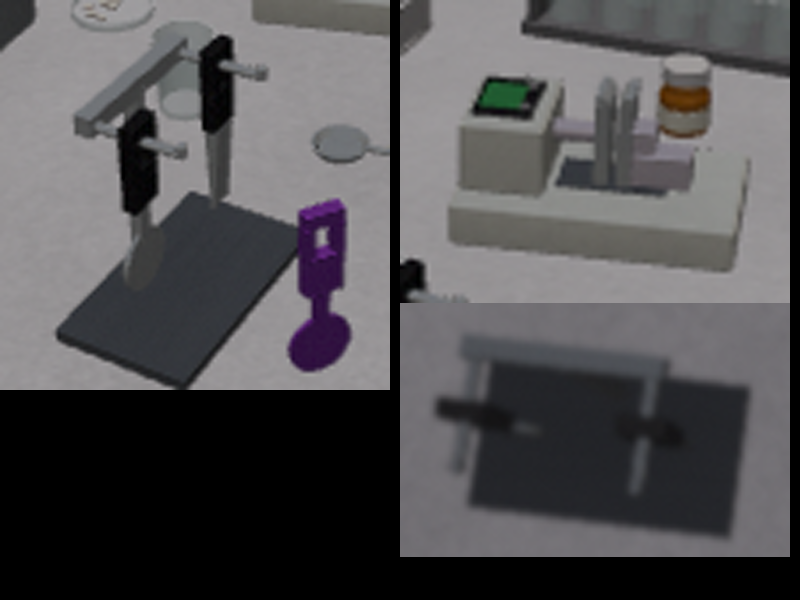

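View pics/crop0d.png

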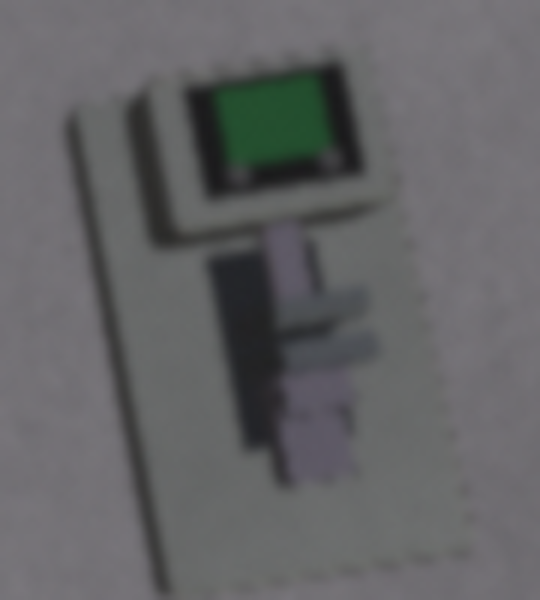

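The gauge is the right-hand black tool at side (317,220). It has a straight tapering blade and sits on the peg with smaller world y, about (0.53, 0.165). The left one at (294,240) ends in a round disc, so it is the paddle. Next I'll write a helper and plan the first move, to view the tester from above.

```bash
cat > h.py <<'E'
from bench import telemetry, imaging, workorder, models
import cv2, numpy as np
from scipy.spatial.transform import Rotation as R
def pose():
    s=telemetry.state(); T=np.eye(4)
    T[:3,:3]=R.from_euler('xyz',s['orientation'],degrees=True).as_matrix(); T[:3,3]=s['ee_pos']; return T,s
def plan(p,rpy,n):
    """rows in tool axes: interpolated"""
    T,s=pose(); R0=R.from_matrix(T[:3,:3]); R1=R.from_euler('xyz',rpy,degrees=True)
    rv=(R0.inv()*R1).as_rotvec(degrees=True); step=(np.array(p)-T[:3,3])/n
    Rc=R0
    for i in range(n):
        print(np.round(Rc.inv().apply(step)*100,2).tolist(),np.round(rv/n,2).tolist()); Rc=Rc*R.from_rotvec(rv/n,degrees=True)
def cam(name,T=None):
    c=imaging.calibration(name); f=200/np.tan(np.radians(c['vfov']/2))
    M=c['cam_to_world'] if name!='wrist' else T@c['hand_eye']
    return f,c['cx'],c['cy'],M
def unproj(name,d,T=None):
    f,cx,cy,M=cam(name,T); v,u=np.mgrid[:d.shape[0],:d.shape[1]]
    P=np.stack([(u-cx)/f*d,(v-cy)/f*d,d],-1); return P@M[:3,:3].T+M[:3,3]
def proj(name,X,T=None):
    f,cx,cy,M=cam(name,T); q=(np.atleast_2d(X)-M[:3,3])@M[:3,:3]; return np.c_[q[:,0]/q[:,2]*f+cx,q[:,1]/q[:,2]*f+cy]
E
python3 -c "
from h import *
plan([0.51,-0.25,0.32],[180,0,8],10)"
```

```text
[3.42, -2.22, -0.89] [-0.0, -0.0, 1.89]
[3.35, -2.33, -0.89] [-0.0, -0.0, 1.89]
[3.27, -2.44, -0.89] [-0.0, -0.0, 1.89]
[3.19, -2.54, -0.89] [-0.0, -0.0, 1.89]
[3.1, -2.65, -0.89] [-0.0, -0.0, 1.89]
[3.01, -2.75, -0.89] [-0.0, -0.0, 1.89]
[2.92, -2.84, -0.89] [-0.0, -0.0, 1.89]
[2.82, -2.94, -0.89] [-0.0, -0.0, 1.89]
[2.73, -3.03, -0.89] [-0.0, -0.0, 1.89]
[2.62, -3.12, -0.89] [-0.0, -0.0, 1.89]
```

Request:
jog_arm(rows=[[3.4,-2.2,-1,0,0,2,8.5],[3.4,-2.3,-1,0,0,2,8.5],[3.3,-2.4,-1,0,0,2,8.5],[3.2,-2.5,-1,0,0,2,8.5],[3.1,-2.6,-1,0,0,2,8.5],[3.0,-2.8,-1,0,0,2,8.5],[2.9,-2.8,-1,0,0,2,8.5],[2.8,-2.9,-1,0,0,2,8.5],[2.7,-3.0,-1,0,0,2,8.5],[2.6,-3.1,-1,0,0,1,8.5]])

```text
clock: 2.65
ee_pos: [0.5196, -0.2483, 0.3338]
orientation: [179.9, 0.0, 6.8]
force: [0.4, -0.8, 0.6]
opening: 0.997
```

Request:
jog_arm(rows=[[0,0,0,0,0,0,8.5],[0,0,0,0,0,0,8.5]])

```text
clock: 2.9
ee_pos: [0.5217, -0.2449, 0.3347]
orientation: [179.9, -0.1, 7.1]
force: [-0.1, -0.7, 0.4]
opening: 0.995
```

Run:
```python
from h import *
T,s=pose(); p,d=imaging.snapshot("wrist"); np.savez("w1.npz",p=p,d=d,T=T)
cv2.imwrite("pics/w1.png",p[:,:,::-1]); print(T.round(4),s['joints'].round(1))
for k in ("tester","jaw_lip","anvil_lip"):
    print(k,[(np.round(r["xyz"],3),round(r["confidence"],2)) for r in models.spot_in(k,"wrist")][:3])
```

```text
[[ 0.9923  0.1241  0.0019  0.5217]
 [ 0.1241 -0.9923 -0.0014 -0.2449]
 [ 0.0017  0.0016 -1.      0.3347]
 [ 0.      0.      0.      1.    ]] [ 23.5  13.6  -5.6  95.2   1.4  71.2 -65.2]
tester [(array([0.531, 0.152, 0.074]), 0.71), (array([ 0.572, -0.25 ,  0.04 ]), 0.7)]
jaw_lip [(array([ 0.553, -0.252,  0.088]), 0.77)]
anvil_lip [(array([ 0.517, -0.263,  0.088]), 0.62)]
```

View pics/w1.png

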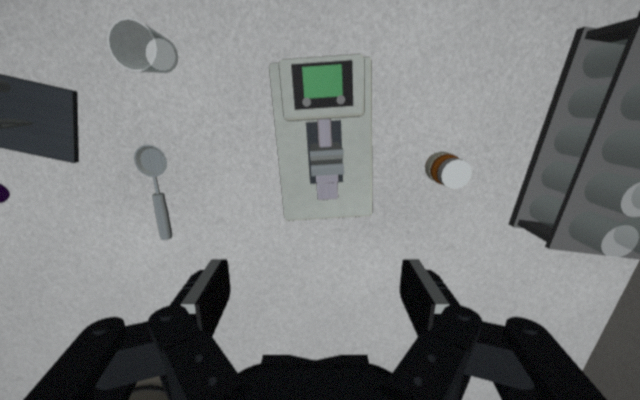

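The wrist view shows the tester at (322,135), with its jaws around (325,160), screen up, and beam horizontal. The jar (450,170) and scoop (155,190) are clear of it. Now I'll fit the tester's yaw and jaw positions from the depth.

Run:
```python
from h import *
z=np.load("w1.npz"); p,d,T=z['p'],z['d'],z['T']
P=unproj("wrist",d,T)
reg=np.zeros(d.shape,bool); reg[40:230,260:385]=1
h=P[...,2]; 
base=reg&(abs(h-0.04)<0.008); hs=reg&(abs(h-0.106)<0.008)
print("base z",np.median(h[base]),"house z",np.median(h[hs]))
m=reg&(h>0.025)&(h<0.14)
print(cv2.minAreaRect(P[m][:,:2].astype(np.float32)*1000))
print(cv2.minAreaRect(P[hs&(np.arange(400)[:,None]<125)][:,:2].astype(np.float32)*1000))
c=p[110:210,280:375]; cv2.imwrite("pics/w1c.png",cv2.resize(c[:,:,::-1],(570,600),interpolation=cv2.INTER_CUBIC))
for v in range(115,205,3): print(v,P[v,325].round(3),P[v,325-11].round(3),p[v,325])
```

```text
base z 0.04058711283325975 house z 0.10490957611123147
((548.5066528320312, -256.13995361328125), (229.75997924804688, 139.54345703125), 10.600135803222656)
((622.3724975585938, -242.64437866210938), (69.80258178710938, 99.72160339355469), 10.831088066101074)
115 [ 0.592 -0.25   0.102] [ 0.59  -0.237  0.103] [144 149 142]
118 [ 0.588 -0.251  0.098] [ 0.587 -0.237  0.099] [118 118 117]
121 [ 0.585 -0.251  0.089] [ 0.581 -0.238  0.042] [134 134 144]
124 [ 0.581 -0.252  0.09 ] [ 0.577 -0.238  0.042] [135 134 144]
127 [ 0.577 -0.252  0.089] [ 0.572 -0.239  0.042] [137 136 145]
130 [ 0.574 -0.253  0.089] [ 0.568 -0.24   0.04 ] [139 136 146]
133 [ 0.57  -0.253  0.089] [ 0.564 -0.24   0.043] [139 137 146]
136 [ 0.566 -0.254  0.091] [ 0.56  -0.241  0.041] [137 135 145]
139 [ 0.562 -0.254  0.089] [ 0.556 -0.241  0.042] [136 135 146]
142 [ 0.559 -0.255  0.09 ] [ 0.552 -0.242  0.044] [138 137 148]
145 [ 0.555 -0.255  0.089] [ 0.551 -0.242  0.072] [135 132 142]
148 [ 0.553 -0.255  0.108] [ 0.551 -0.242  0.101] [73 74 74]
151 [ 0.552 -0.255  0.122] [ 0.55  -0.242  0.122] [109 116 118]
154 [ 0.548
[... 370 characters left out ...]
 [ 0.526 -0.258  0.121] [ 0.525 -0.245  0.122] [115 123 126]
175 [ 0.516 -0.261  0.091] [ 0.521 -0.245  0.123] [129 131 137]
178 [ 0.512 -0.261  0.091] [ 0.499 -0.248  0.042] [138 137 147]
181 [ 0.508 -0.262  0.091] [ 0.494 -0.249  0.042] [135 134 143]
184 [ 0.499 -0.264  0.071] [ 0.489 -0.249  0.041] [136 135 145]
187 [ 0.495 -0.264  0.071] [ 0.485 -0.25   0.04 ] [137 136 146]
190 [ 0.49  -0.265  0.07 ] [ 0.48  -0.251  0.039] [136 136 145]
193 [ 0.486 -0.266  0.07 ] [ 0.475 -0.251  0.04 ] [137 136 147]
196 [ 0.481 -0.266  0.07 ] [ 0.47  -0.252  0.04 ] [136 137 147]
199 [ 0.468 -0.269  0.041] [ 0.466 -0.252  0.041] [137 137 139]
202 [ 0.463 -0.27   0.04 ] [ 0.461 -0.253  0.04 ] [156 161 159]
```

View pics/w1c.png

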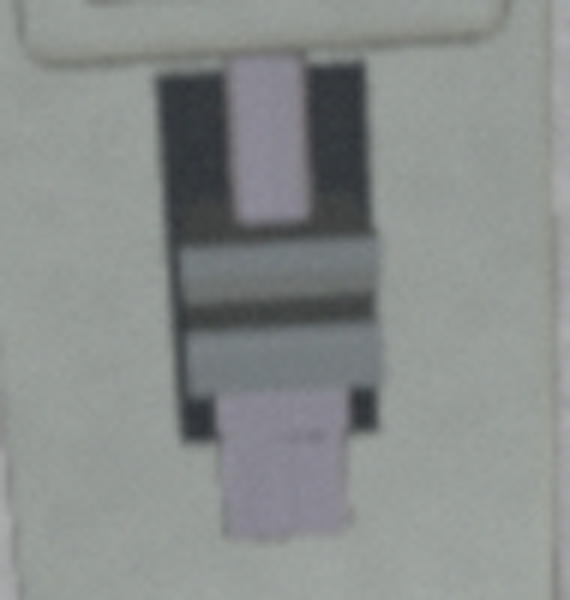

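Base and housing fits agree: tester yaw is 10.6° and its origin is about (0.5387, -0.258). Heights of 0.0406, 0.105 and 0.121 match the text. On to the stand.

Run:
```python
from h import *
plan([0.52,0.17,0.335],[180,0,-5],10)
```

```text
[0.5, -4.12, -0.01] [0.01, -0.01, 1.2]
[0.41, -4.13, -0.01] [0.01, -0.01, 1.2]
[0.32, -4.14, -0.01] [0.01, -0.01, 1.2]
[0.23, -4.15, -0.01] [0.01, -0.01, 1.2]
[0.15, -4.15, -0.01] [0.01, -0.01, 1.2]
[0.06, -4.15, -0.01] [0.01, -0.01, 1.2]
[-0.03, -4.15, -0.01] [0.01, -0.01, 1.2]
[-0.11, -4.15, -0.01] [0.01, -0.01, 1.2]
[-0.2, -4.15, -0.01] [0.01, -0.01, 1.2]
[-0.29, -4.14, -0.0] [0.01, -0.01, 1.2]
```

Request:
jog_arm(rows=[[0.5,-4.2,0,0,0,1.2,8.5],[0.4,-4.2,0,0,0,1.2,8.5],[0.3,-4.2,0,0,0,1.2,8.5],[0.2,-4.2,0,0,0,1.2,8.5],[0.15,-4.2,0,0,0,1.2,8.5],[0.05,-4.2,0,0,0,1.2,8.5],[0,-4.2,0,0,0,1.2,8.5],[-0.1,-4.2,0,0,0,1.2,8.5],[-0.2,-4.2,0,0,0,1.2,8.5],[-0.3,-2,0,0,0,1.2,8.5]])

```text
clock: 4.35
ee_pos: [0.5215, 0.1528, 0.3319]
orientation: [179.8, -0.0, -6.7]
force: [-0.5, -0.9, -0.5]
opening: 0.989
```

Request:
jog_arm(rows=[[0,0,0,0,0,0,8.5],[0,0,0,0,0,0,8.5]])

```text
clock: 4.6
ee_pos: [0.5216, 0.1519, 0.3315]
orientation: [179.7, 0.0, -6.6]
force: [0.1, -0.5, 0.4]
opening: 0.994
```

Run:
```python
from h import *
T,s=pose(); p,d=imaging.snapshot("wrist"); np.savez("w2.npz",p=p,d=d,T=T)
cv2.imwrite("pics/w2.png",p[:,:,::-1]); print(T.round(4),s['joints'].round(1))
for k in ("gauge_grip","gauge_tip","paddle_grip","stand"):
    print(k,[(np.round(r["xyz"],3),round(r["confidence"],2)) for r in models.spot_in(k,"wrist")][:3])
```

```text
[[ 9.933e-01 -1.156e-01 -6.000e-04  5.216e-01]
 [-1.156e-01 -9.933e-01 -4.500e-03  1.519e-01]
 [-0.000e+00  4.600e-03 -1.000e+00  3.315e-01]
 [ 0.000e+00  0.000e+00  0.000e+00  1.000e+00]] [  -5.9   11.5  -20.    98.7    4.4   70.7 -123.6]
gauge_grip []
gauge_tip [(array([0.534, 0.163, 0.189]), 0.9)]
paddle_grip [(array([0.543, 0.265, 0.161]), 0.84), (array([0.658, 0.334, 0.104]), 0.72), (array([0.418, 0.26 , 0.099]), 0.69)]
stand [(array([0.559, 0.216, 0.009]), 0.55), (array([ 0.556, -0.238,  0.081]), 0.42)]
```

View pics/w2.png

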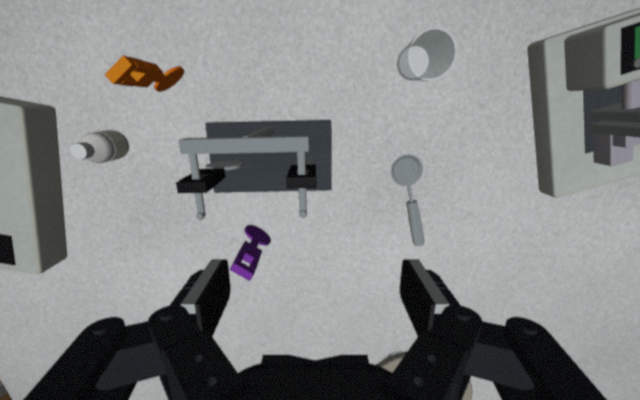

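The stand is at (268,155), with the gauge handle at (302,176) on the right peg, the paddle at (200,180), and look-alikes in orange (145,72) and purple (252,250). Next I'll fit them.

Run:
```python
from h import *
z=np.load("w2.npz"); p,d,T=z['p'],z['d'],z['T']
P=unproj("wrist",d,T); h=P[...,2]
reg=np.zeros(d.shape,bool); reg[110:225,170:345]=1
b=reg&(h>0.006)&(h<0.02)
r=cv2.minAreaRect(P[b][:,:2].astype(np.float32)*1000); print("base",r,np.median(h[b]))
def lst(m,n):
    m=cv2.morphologyEx(m.astype(np.uint8),cv2.MORPH_OPEN,np.ones((2,2)))>0
    Q=P[m]; print(n,m.sum(),cv2.minAreaRect(Q[:,:2].astype(np.float32)*1000),Q.mean(0).round(4),np.median(Q[:,2]).round(4))
dark=p.max(2)<40
g=reg.copy(); g[:,:260]=0
lst(g&dark&(h>0.178),"gauge top"); 
q=reg.copy(); q[:,260:]=0
lst(q&dark&(h>0.178),"paddle top")
lst(reg&(~dark)&(h>0.165)&(np.arange(400)[:,None]<160),"crossbar")
lst(g&(h>0.160)&(np.arange(400)[:,None]>192),"peg R front")
lst(q&(h>0.160)&(np.arange(400)[:,None]>192),"peg L front")
for v in range(164,220,2): print(v,P[v,302].round(3),p[v,302], P[v,312].round(3))
cv2.imwrite("pics/w2c.png",cv2.resize(p[125:225,170:330][:,:,::-1],(800,500),interpolation=cv2.INTER_CUBIC))
```

```text
base ((503.9663391113281, 221.14105224609375), (190.3283233642578, 168.60507202148438), 84.56745910644531) 0.012495763565668144
gauge top 350 ((540.4567260742188, 167.8472442626953), (45.01594543457031, 126.80682373046875), 83.44491577148438) [0.5272 0.1625 0.1735] 0.1865
paddle top 366 ((555.0945434570312, 241.7149658203125), (23.197837829589844, 217.1692352294922), 31.18730926513672) [0.5387 0.2691 0.1868] 0.1863
crossbar 2203 ((552.7071533203125, 247.64987182617188), (69.91744995117188, 220.35394287109375), 7.3103437423706055) [0.5703 0.215  0.1702] 0.1805
peg R front 176 ((512.510498046875, 162.06947326660156), (9.92722225189209, 181.85191345214844), 79.14446258544922) [0.4926 0.1666 0.1481] 0.1743
peg L front 209 ((529.8896484375, 257.41473388671875), (28.05614471435547, 268.6990661621094), 37.92594528198242) [0.5067 0.2827 0.1523] 0.174
164 [0.546 0.16  0.175] [127 135 139] [0.536 0.152 0.126]
166 [0.544 0.161 0.174] [125 132 136] [0.536 0.152 0.138]
168 [0.542 0.161 0.174] [127 133 136] [0.536 0.152 0.148]
170 [0.54  0.161 0.175] [127 138 139] [0.536 0.152 0.159]
172 [0.538 0.
[... 672 characters left out ...]
[0.512 0.165 0.174] [127 135 138] [ 0.459  0.161 -0.   ]
198 [0.511 0.165 0.175] [131 138 141] [ 0.455  0.162 -0.001]
200 [0.508 0.165 0.176] [127 136 138] [0.452 0.162 0.001]
202 [0.506 0.166 0.175] [128 135 140] [0.449 0.162 0.   ]
204 [0.504 0.166 0.175] [130 138 142] [0.445 0.163 0.002]
206 [0.502 0.166 0.175] [126 134 138] [0.442 0.163 0.   ]
208 [0.499 0.167 0.174] [127 137 139] [0.438 0.164 0.001]
210 [0.498 0.167 0.176] [106 113 114] [0.435 0.164 0.001]
212 [0.496 0.167 0.178] [122 130 131] [ 0.43   0.165 -0.001]
214 [0.494 0.167 0.18 ] [129 137 140] [0.427 0.165 0.   ]
216 [0.492 0.167 0.179] [131 138 141] [0.424 0.165 0.   ]
218 [0.423 0.182 0.002] [165 166 167] [0.421 0.166 0.001]
```

View pics/w2c.png

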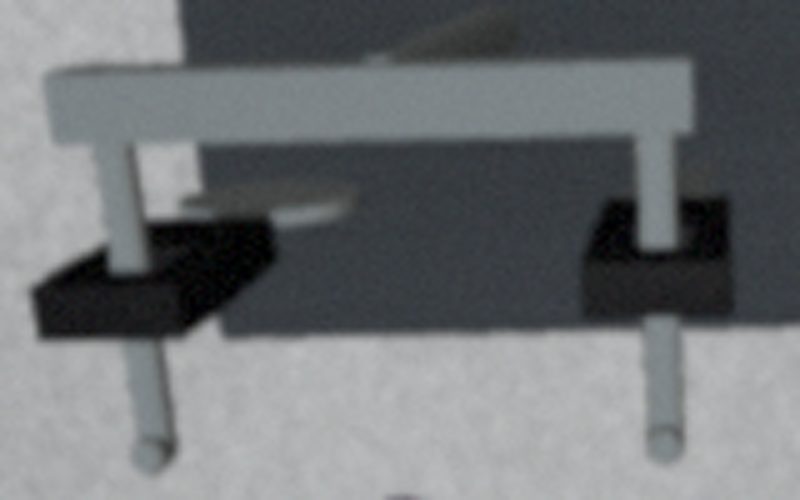

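Run:
```python
from h import *
z=np.load("w2.npz"); p,d,T=z['p'],z['d'],z['T']
P=unproj("wrist",d,T); h=P[...,2]; dark=p.max(2)<60
reg=np.zeros(d.shape,bool); reg[165:200,275:330]=1
m=reg&dark&(h>0.183)&(h<0.191); Q=P[m]
r=cv2.minAreaRect(Q[:,:2].astype(np.float32)*1000);print("gauge top",m.sum(),r,Q.mean(0))
# peg line
pts=[]
for lo,hi,c0,c1 in((152,172,290,312),(191,207,290,312)):
    for v in range(lo,hi):
        row=[u for u in range(c0,c1) if 0.164<h[v,u]<0.182 and not dark[v,u]]
        if row: pts.append(P[v,row].mean(0))
pts=np.array(pts,np.float32); print("peg",cv2.fitLine(pts[:,:2],cv2.DIST_HUBER,0,.001,.001).ravel(), np.polyfit(pts[:,0],pts[:,1],1))
reg=np.zeros(d.shape,bool); reg[130:158,175:315]=1
m=reg&(h>0.177)&(h<0.184)&~dark
print("bar",cv2.minAreaRect(P[m][:,:2].astype(np.float32)*1000))
reg=np.zeros(d.shape,bool); reg[115:200,200:340]=1
m=reg&(h>0.006)&(h<0.02)
m=cv2.erode(m.astype(np.uint8),np.ones((3,3)))>0
print("base",cv2.minAreaRect(P[m][:,:2].astype(np.float32)*1000))
# side view gauge handle
ps,ds=imaging.snapshot("side");S=unproj("side",ds)
dk=ps.max(2)<45; rg=np.zeros(ds.shape,bool); rg[200:236,306:326]=1
mm=rg&dk&(S[...,2]>.09); Q=S[mm]; print("side handle",mm.sum(),Q.mean(0),Q.min(0),Q.max(0))
print(proj("side",[[.529,.1625,.187],[.529,.1625,.158],[.529,.1625,.046]]))
cv2.imwrite("pics/s2c.png",cv2.resize(ps[195:275,280:345][:,:,::-1],(520,600*8//7*0+560),interpolation=cv2.INTER_CUBIC))
```

```text
gauge top 359 ((531.0596923828125, 163.58753967285156), (29.00260353088379, 11.908466339111328), 83.67222595214844) [0.53124882 0.16342211 0.18652424]
peg [ 0.99561566 -0.09353866  0.5265953   0.16355166] [-0.0933275   0.21270255]
bar ((572.63525390625, 214.73048400878906), (126.4435806274414, 14.36627197265625), 84.55480194091797)
base ((533.66552734375, 217.8190460205078), (185.7568359375, 106.85792541503906), 84.80711364746094)
side handle 197 [0.52353925 0.18089773 0.16304078] [0.14276369 0.15237324 0.11937182] [0.53762242 0.98359694 0.72828881]
[[316.14775187 206.71165252]
 [316.35152109 216.30107038]
 [317.09009615 251.05855177]]
```

View pics/s2c.png

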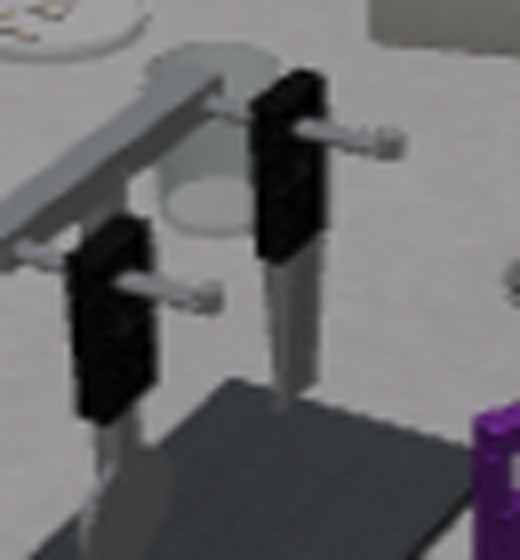

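The enlarged crop confirms the wedge blade on the right peg. The fit gives its top centre at (0.531, 0.1636, 0.1865) with yaw about -5.5°, and the side-view projection agrees to within a pixel. I'll descend for the grasp.

Run:
```python
from h import *
plan([0.531,0.1636,0.200],[180,0,-5.5],4)
```

```text
[0.21, -0.31, 3.29] [0.06, -0.0, -0.28]
[0.21, -0.31, 3.29] [0.06, -0.0, -0.28]
[0.21, -0.3, 3.29] [0.06, -0.0, -0.28]
[0.21, -0.3, 3.29] [0.06, -0.0, -0.28]
```

Request:
jog_arm(rows=[[0.2,-0.3,3.3,0,0,-0.3,8.5],[0.2,-0.3,3.3,0,0,-0.3,8.5],[0.2,-0.3,3.3,0,0,-0.3,8.5],[0.2,-0.3,3.2,0,0,-0.3,8.5],[0,0,0,0,0,0,8.5]])

```text
clock: 5.52
ee_pos: [0.5326, 0.1619, 0.1987]
orientation: [179.8, -0.2, -5.5]
force: [-0.9, 0.6, 0.3]
opening: 0.998
```

Run:
```python
from h import *
plan([0.531,0.1636,0.137],[180,0,-5.5],4)
T,s=pose(); p,d=imaging.snapshot("wrist"); cv2.imwrite("pics/w3.png",p[:,:,::-1])
P=unproj("wrist",d,T); h=P[...,2]; dark=p.max(2)<60
u,v=proj("wrist",[[.531,.1636,.187]],T)[0].astype(int); print(u,v)
reg=np.zeros(d.shape,bool); reg[v-30:v+30,u-50:u+50]=1
m=reg&dark&(h>0.182)&(h<0.191); Q=P[m]
print(m.sum(),cv2.minAreaRect(Q[:,:2].astype(np.float32)*1000),np.median(Q[:,2]))
```

```text
[-0.05, -0.04, 1.54] [0.04, -0.05, -0.01]
[-0.05, -0.04, 1.54] [0.04, -0.05, -0.01]
[-0.05, -0.04, 1.54] [0.04, -0.05, -0.01]
[-0.05, -0.04, 1.54] [0.04, -0.05, -0.01]
310 254
1022 ((531.2412719726562, 163.24337768554688), (28.722797393798828, 12.266197204589844), 84.23514556884766) 0.18651057519406838
```

View pics/w3.png

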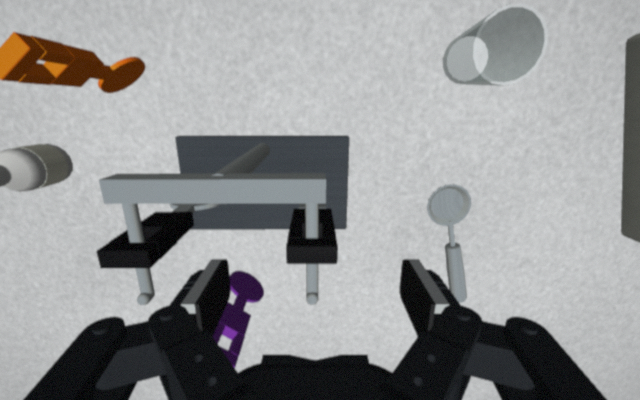

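Second view: (0.5312, 0.1632), yaw -5.8°, top 0.1865, which agrees within 0.5 mm. The handle at (311,236) is centred between the fingers, so I'll go down and grip.

Request:
jog_arm(rows=[[-0.1,0,2.0,0,0,0,8.5],[0,0,2.0,0,0,0,8.5],[0,-0.1,1.8,0,0,0.3,8.5],[0,0,0.3,0,0,0,8.5],[0,0,0,0,0,0,8.5]])

```text
clock: 6.2
ee_pos: [0.5385, 0.1642, 0.1456]
orientation: [-179.8, -1.0, -6.0]
force: [0.1, 0.2, -0.4]
opening: 0.992
```

Request:
jog_arm(rows=[[0,0,0,0,0,0,2.0],[0,0,0,0,0,0,2.0],[0,0,0,0,0,0,2.0],[0,0,0,0,0,0,2.0],[0,0,0,0,0,0,2.0],[0,0,0,0,0,0,2.0]], newtons=60)

```text
clock: 6.95
ee_pos: [0.5397, 0.1647, 0.1476]
orientation: [-179.8, -1.2, -6.0]
force: [0.2, 0.4, 1.4]
opening: 0.337
```

Run:
```python
from h import *
T,s=pose(); p,d=imaging.snapshot("wrist"); cv2.imwrite("pics/w4.png",p[:,:,::-1]); print(s['ee_pos'],s['orientation'],s['opening'],s['force'])
```

```text
[0.53966381 0.16473384 0.14757142] [-179.7555348    -1.20094547   -6.01582993] 0.3372378954587849 [0.17341075 0.35874055 1.44969354]
```

View pics/w4.png

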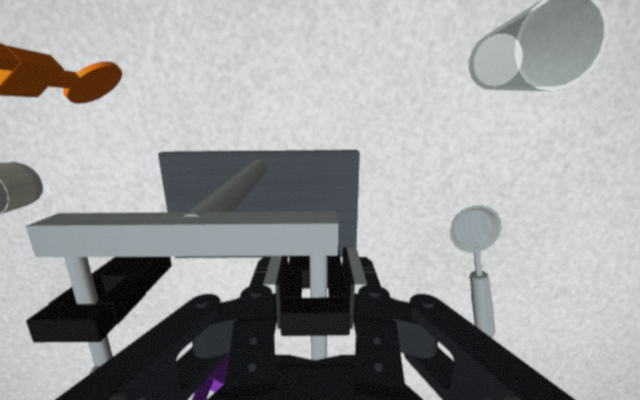

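The grip closed at 28.7 mm, but the TCP drifted 8.5 mm forward and stayed 1 cm high. The pads overlap only part of the 12 mm edge. I'll check the joints, then re-grasp.

Run:
```python
from h import *
T,s=pose(); print(s['joints'].round(2),s['joint_vel'].round(2),s['tau'].round(1))
plan([0.531,0.1634,0.137],[180,0,-5.8],3)
```

```text
[  -8.4    23.11  -18.92  108.91   10.37   48.41 -128.69] [ 0.05 -0.07 -0.03 -0.13 -0.05 -0.    0.02] [  0.  -49.6  -2.7 -23.4   0.   -0.    0. ]
[-0.29, 0.08, 0.35] [-0.08, -0.4, -0.07]
[-0.29, 0.08, 0.35] [-0.08, -0.4, -0.07]
[-0.29, 0.07, 0.35] [-0.08, -0.4, -0.07]
```

Request:
jog_arm(rows=[[0,0,0,0,0,0,6.0],[0,0,0,0,0,0,6.0],[0,0,0,0,0,0,6.0]])

```text
clock: 7.38
ee_pos: [0.5394, 0.1646, 0.1474]
orientation: [-179.8, -1.2, -6.0]
force: [0.2, 0.1, -0.0]
opening: 0.704
```

Request:
jog_arm(rows=[[-0.4,0.1,0.4,0,-0.6,0,6.0],[-0.4,0.1,0.4,0,-0.6,0,6.0],[0,0,0,0,0,0,6.0]])

```text
clock: 7.75
ee_pos: [0.5305, 0.1632, 0.1384]
orientation: [-179.8, 0.2, -6.0]
force: [-0.0, -0.2, 0.4]
opening: 0.704
```

Run:
```python
from h import *
plan([0.531,0.1634,0.137],[180,0,-5.8],2)
T,s=pose();print(s['joints'].round(2))
p,d=imaging.snapshot("wrist"); cv2.imwrite("pics/w5.png",p[:,:,::-1])
```

```text
[0.02, -0.01, 0.07] [-0.1, 0.08, -0.11]
[0.02, -0.01, 0.07] [-0.1, 0.08, -0.11]
[  -8.09   23.67  -19.15  109.57    9.8    48.39 -128.29]
```

View pics/w5.png

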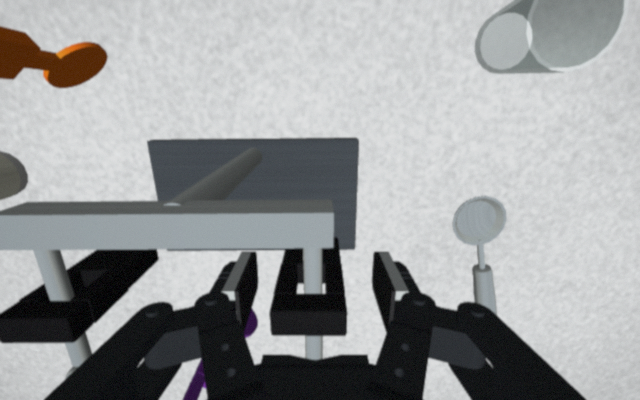

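The TCP is now at (0.5305, 0.1632, 0.1384), with the handle (311,300) centred between the pads and still hanging. Closing.

Request:
jog_arm(rows=[[0,0,0,0,0,0,2.0],[0,0,0,0,0,0,2.0],[0,0,0,0,0,0,2.0],[0,0,0,0,0,0,2.0],[0,0,0,0,0,0,2.0]], newtons=60)

```text
clock: 8.43
ee_pos: [0.5312, 0.1638, 0.1391]
orientation: [-179.7, 0.1, -6.0]
force: [-1.0, 0.0, -0.4]
opening: 0.34
```

Request:
jog_arm(rows=[[0,0,-0.5,0,0,0,2.0],[0,0,-0.5,0,0,0,2.0],[0,0,0,0,0,0,2.0]])

```text
clock: 8.8
ee_pos: [0.5309, 0.1634, 0.1495]
orientation: [-179.8, 0.1, -6.0]
force: [-0.4, -0.2, -1.8]
opening: 0.338
```

Run:
```python
from h import *
T,s=pose(); p,d=imaging.snapshot("wrist"); cv2.imwrite("pics/w6.png",p[:,:,::-1]); print(s['ee_pos'],s['orientation'],s['opening'],s['force'])
ps,ds=imaging.snapshot("side");cv2.imwrite("pics/s6.png",cv2.resize(ps[170:290,255:375][:,:,::-1],(600,600),interpolation=cv2.INTER_CUBIC))
```

```text
[0.53090939 0.16341948 0.14953679] [-1.79768205e+02  1.02194801e-01 -6.00840344e+00] 0.33818313401825534 [-0.4150537  -0.23166498 -1.78871118]
```

View pics/w6.png

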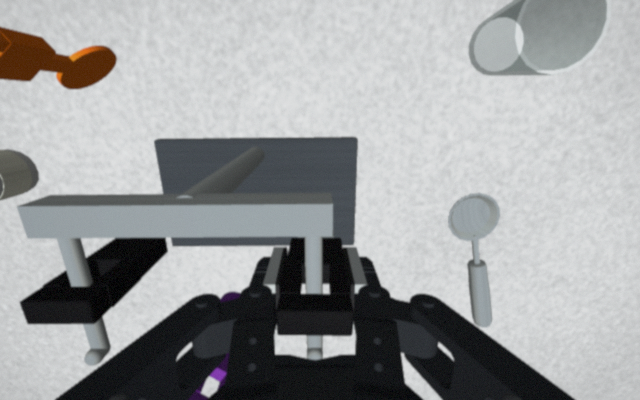

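View pics/s6.png

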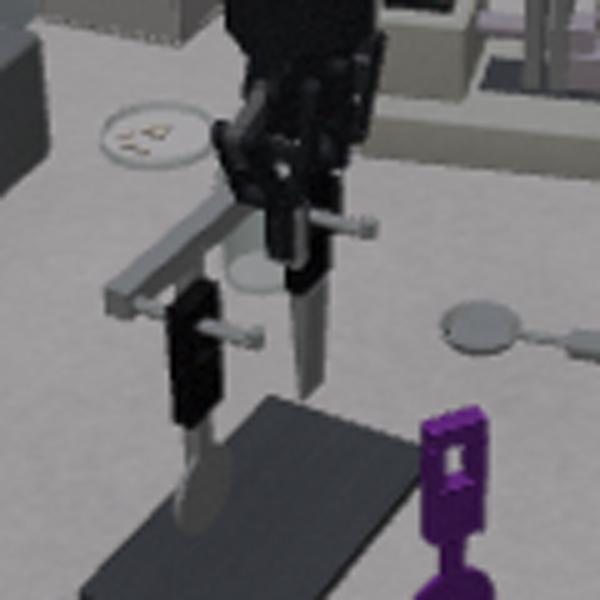

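The gauge is gripped and lifted about 10.5 mm; the force shows its weight. The blade hangs straight, and the peg is still in the window at the side crop (345,225). I'll draw it off along -x.

Request:
jog_arm(rows=[[-1.0,0,0,0,0,0,2.0],[-1.0,0,0,0,0,0,2.0],[-1.0,0,0,0,0,0,2.0]])

```text
clock: 9.28
ee_pos: [0.4987, 0.1665, 0.1487]
orientation: [-179.8, 0.2, -6.0]
force: [-0.8, -1.4, -1.5]
opening: 0.339
```

Request:
jog_arm(rows=[[-1.2,0,-0.05,0,0,0,2.0],[-1.2,0,0,0,0,0,2.0],[-1.2,0,0,0,0,0,2.0],[-1.2,0,0,0,0,0,2.0],[0,0,0,0,0,0,2.0]])

```text
clock: 9.9
ee_pos: [0.4459, 0.1721, 0.1496]
orientation: [-179.8, 0.2, -5.9]
force: [-0.3, -1.0, -1.8]
opening: 0.338
```

Run:
```python
from h import *
T,s=pose(); print(s['ee_pos'],s['orientation'],s['opening'],s['force'])
ps,ds=imaging.snapshot("side");cv2.imwrite("pics/s7.png",cv2.resize(ps[170:290,275:395][:,:,::-1],(600,600),interpolation=cv2.INTER_CUBIC))
p,d=imaging.snapshot("wrist"); cv2.imwrite("pics/w7.png",p[:,:,::-1]);np.savez("w7.npz",p=p,d=d,T=T)
```

```text
[0.4459173  0.17209348 0.14959257] [-179.83050885    0.20686711   -5.92130159] 0.3376145711688454 [-0.30649993 -0.98070037 -1.80800812]
```

View pics/s7.png

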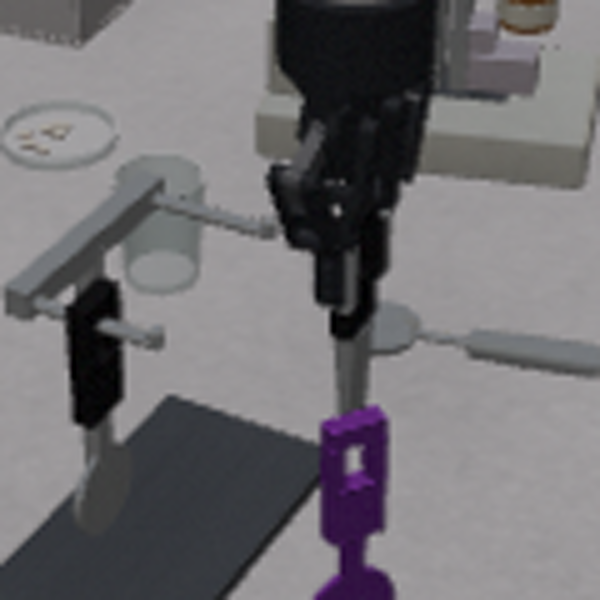

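View pics/w7.png

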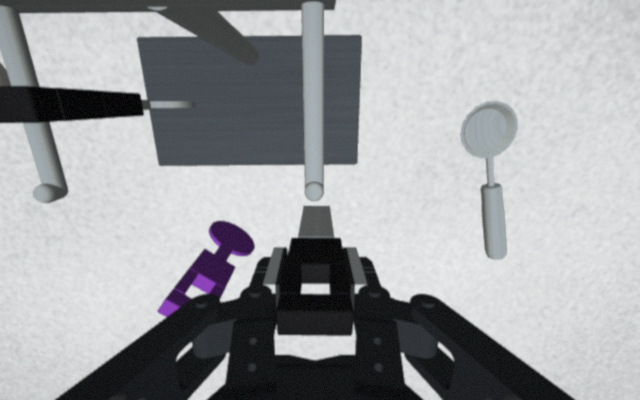

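The gauge is off the peg with the window empty, and the paddle is still hanging. Next I'll verify the held gauge's pose in the tool frame and plan the lift and carry.

Run:
```python
from h import *
z=np.load("w7.npz"); p,d,T=z['p'],z['d'],z['T']
P=(unproj("wrist",d,T)-T[:3,3])@T[:3,:3]  # tool frame
dark=p.max(2)<60
reg=np.zeros(d.shape,bool); reg[236:312,276:355]=1
for u in (285,347):
    print(u,P[236:315:6,u].round(4).tolist())
m=reg&dark&(P[...,2]<-0.043)&(P[...,2]>-0.052); print(m.sum(),cv2.minAreaRect(P[m][:,:2].astype(np.float32)*1000),np.median(P[m][:,2]))
b=np.zeros(d.shape,bool); b[205:236,300:335]=1
for v in range(203,238,4): print(v,P[v,316].round(4))
plan([0.47,0.172,0.27],[180,0,-6],3)
```

```text
285 [[-0.0536, -0.0312, 0.1506], [-0.0602, -0.0312, 0.1495], [0.0116, -0.0144, -0.0071], [0.0103, -0.0141, -0.0111], [0.0074, -0.0141, -0.0118], [0.0056, -0.0139, -0.0145], [0.0059, -0.0133, -0.0206], [0.0055, -0.0129, -0.0249], [0.005, -0.0126, -0.0291], [0.0049, -0.0122, -0.0334], [0.0053, -0.0117, -0.0382], [0.005, -0.0114, -0.0418], [0.0056, -0.0109, -0.0463], [0.0036, -0.0109, -0.0473]]
347 [[-0.053, 0.0354, 0.1493], [-0.0603, 0.0357, 0.1498], [0.0116, 0.0169, -0.0071], [0.0116, 0.0163, -0.0135], [0.0112, 0.0158, -0.0187], [0.0117, 0.0151, -0.0251], [0.009, 0.0151, -0.0256], [0.0067, 0.0151, -0.0269], [0.006, 0.0147, -0.0305], [0.0059, 0.0143, -0.0348], [0.0057, 0.0139, -0.0388], [0.0047, 0.0136, -0.0413], [0.0054, 0.0131, -0.046], [0.0043, 0.0129, -0.0482]]
643 ((5.468225479125977, 0.3549184799194336), (29.920154571533203, 2.4762964248657227), 89.31841278076172) -0.045648178001072355
203 [-0.0163  0.0021  0.151 ]
207 [0.0017 0.0018 0.0856]
211 [0.0028 0.0017 0.0729]
215 [0.0032 0.0016 0.0631]
219 [0.0041 0.0016 0.0527]
223 [0.0041 0.0015 0.0453]
227 [0.005  0.0015 0.0361]
231 [0.0052 0.0015 0.0291]
235 [0.0054 0.0014 0.0225]
[0.75, -0.09, -4.01] [-0.07, 0.05, 0.01]
[0.75, -0.09, -4.01] [-0.07, 0.05, 0.01]
[0.76, -0.08, -4.01] [-0.07, 0.05, 0.01]
```

The gauge sits upright in the tool frame. Its front face runs from +5.5 mm at the handle to +1.7 mm near the tip, as the taper should, so its centre is at about (0, 0.5) mm with the tip 92.5 mm below the TCP. Lifting and carrying.

Request:
jog_arm(rows=[[0.5,0,-3.5,0,0,0,2.0],[0.5,0,-4.0,0,0,0,2.0],[0.5,0,-4.0,0,0,0,2.0],[0.5,3.0,0,0,0,0,2.0],[0.3,4.0,0,0,0,-2,2.0],[0.3,4.0,0,0,0,-2,2.0],[0.3,4.0,0,0,0,-2,2.0],[0.3,4.0,0,0,0,-2,2.0],[0.5,4.0,0,0,0,-2,2.0],[0.5,2.0,0,0,0,-1,2.0]])

```text
clock: 11.25
ee_pos: [0.4872, -0.0878, 0.2687]
orientation: [-179.7, -0.2, 5.4]
force: [-0.6, 0.1, -1.6]
opening: 0.339
```

Run:
```python
from h import *
T,s=pose(); print(s['joints'].round(1),s['force'])
plan([0.5387,-0.258,0.27],[180,0,10.6],5)
```

```text
[ 12.9   8.6 -10.8 110.1   1.5  61.2 -83.1] [-0.6142148   0.09699483 -1.55376608]
[0.71, 3.49, -0.04] [-0.06, -0.05, -1.05]
[0.64, 3.5, -0.04] [-0.06, -0.05, -1.05]
[0.58, 3.51, -0.04] [-0.06, -0.05, -1.05]
[0.51, 3.52, -0.03] [-0.06, -0.05, -1.05]
[0.45, 3.53, -0.03] [-0.06, -0.05, -1.05]
```

Request:
jog_arm(rows=[[0.2,3.5,0,0,0,-1,2.0],[0.0,3.5,0,0,0,-1,2.0],[-0.1,3.5,0,0,0,-1,2.0],[-0.1,3.5,0,0,0,-1,2.0],[-0.2,3.5,0,0,0,-1,2.0],[0,0,0,0,0,0,2.0],[0,0,0,0,0,0,2.0]])

```text
clock: 12.12
ee_pos: [0.5102, -0.2721, 0.2671]
orientation: [-179.8, -0.3, 10.2]
force: [0.7, 0.2, -0.4]
opening: 0.344
```

Run:
```python
from h import *
T,s=pose(); print(s['ee_pos'],s['orientation'],s['force'])
p,d=imaging.snapshot("wrist"); cv2.imwrite("pics/w8.png",p[:,:,::-1]);np.savez("w8.npz",p=p,d=d,T=T)
```

```text
[ 0.51016484 -0.27211238  0.2671311 ] [-179.82402351   -0.30247788   10.2191461 ] [ 0.71751303  0.15233133 -0.41368175]
```

View pics/w8.png

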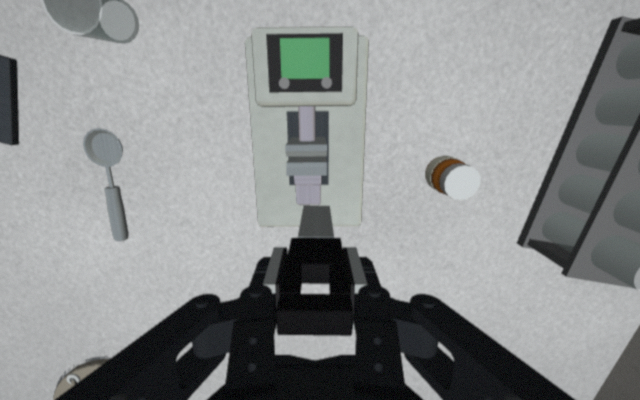

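Run:
```python
from h import *
z=np.load("w8.npz"); p,d,T=z['p'],z['d'],z['T']
P=unproj("wrist",d,T); h=P[...,2]
a=np.radians(10.6); o=np.array([.5387,-.258,0]); A=np.array([[np.cos(a),-np.sin(a),0],[np.sin(a),np.cos(a),0],[0,0,1]])
Q=(P-o)@A  # tester frame
reg=np.zeros(d.shape,bool); reg[20:228,235:375]=1; 
t=reg&(h>.025)&(h<.13)&~((np.arange(400)[:,None]>200)&(abs(np.arange(640)-316)<25))
print(cv2.minAreaRect(P[t][:,:2].astype(np.float32)*1000))
hs=t&(abs(h-.105)<.006)&(np.arange(400)[:,None]<108); print(cv2.minAreaRect(P[hs][:,:2].astype(np.float32)*1000))
j=reg&(h>.117)&(h<.125)&(np.arange(400)[:,None]>135)
J=Q[j]; print(j.sum(), "y range",J[:,1].min(),J[:,1].max())
for n,k in(("anvil",J[:,0]<0),("jaw",J[:,0]>0)): print(n,J[k].min(0),J[k].max(0),np.percentile(J[k][:,0],[3,50,97]))
for u in (296,307,318):
    print([(v,(Q[v,u]*1000).round(1).tolist()) for v in range(140,182,2)])
c=p[135:190,275:340]; cv2.imwrite("pics/w8c.png",cv2.resize(c[:,:,::-1],(650,550),interpolation=cv2.INTER_CUBIC))
```

```text
((549.41748046875, -256.52203369140625), (228.283447265625, 140.18951416015625), 10.82525634765625)
((622.1261596679688, -242.67446899414062), (69.5226821899414, 99.16075897216797), 10.985723495483398)
920 y range -0.02032931111229512 0.019553460502827243
anvil [-0.01481261 -0.02032931  0.11700822] [-0.00320428  0.01936167  0.12326855] [-0.01445077 -0.00928982 -0.00422329]
jaw [ 0.00365031 -0.02029929  0.11700473] [0.01523409 0.01955346 0.12367809] [0.00463908 0.01015031 0.01490991]
[(140, [15.0, 10.8, 85.9]), (142, [14.8, 9.8, 103.6]), (144, [14.9, 8.6, 121.7]), (146, [13.0, 8.7, 121.6]), (148, [11.0, 8.8, 121.0]), (150, [9.2, 8.8, 121.5]), (152, [7.1, 8.9, 119.9]), (154, [5.1, 9.0, 119.5]), (156, [-3.2, 11.7, 79.5]), (158, [-3.0, 10.8, 94.2]), (160, [-3.2, 10.1, 105.4]), (162, [-3.5, 9.5, 115.4]), (164, [-5.0, 9.4, 118.2]), (166, [-6.9, 9.4, 118.9]), (168, [-8.7, 9.3, 120.0]), (170, [-10.3, 9.3, 121.9]), (172, [-12.2, 9.3, 122.4]), (174, [-14.5, 9.4, 121.2]), (176, [-23.2, 11.5, 91.2]), (178, [-25.7, 11.6, 90.2]), (180, [-27.7, 11.6, 91.4])]
[(140, [15.3, -1.0, 89.5]), (142, [15.0,
[... 452 characters left out ...]
 121.3]), (176, [-23.6, -0.5, 89.9]), (178, [-25.4, -0.5, 91.6]), (180, [-28.1, -0.5, 90.0])]
[(140, [15.1, -12.7, 88.2]), (142, [15.0, -12.6, 106.5]), (144, [14.9, -12.4, 122.1]), (146, [13.1, -12.4, 123.2]), (148, [11.0, -12.4, 121.9]), (150, [8.9, -12.4, 120.4]), (152, [6.8, -12.4, 119.3]), (154, [4.6, -12.4, 117.3]), (156, [-2.9, -12.7, 82.2]), (158, [-3.1, -12.6, 94.3]), (160, [-3.0, -12.5, 107.5]), (162, [-3.4, -12.4, 117.0]), (164, [-5.2, -12.4, 117.8]), (166, [-7.0, -12.4, 119.0]), (168, [-8.8, -12.4, 120.1]), (170, [-10.5, -12.4, 121.5]), (172, [-12.3, -12.4, 122.2]), (174, [-14.6, -12.4, 120.8]), (176, [-23.3, -12.6, 91.4]), (178, [-25.7, -12.6, 90.8]), (180, [-28.3, -12.6, 89.5])]
```

View pics/w8c.png

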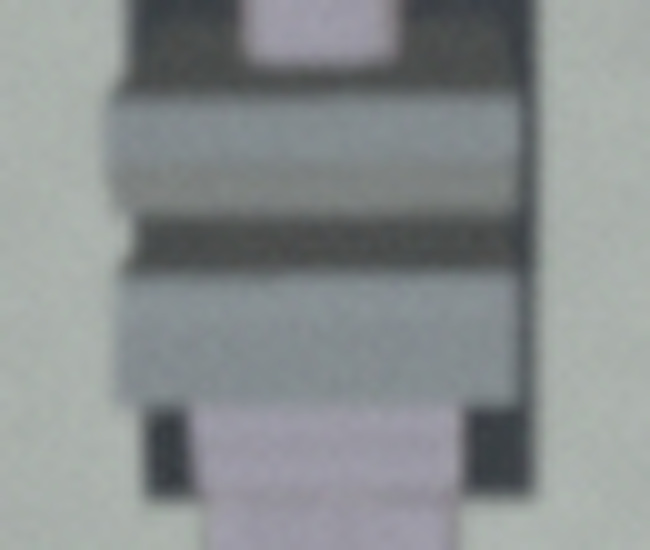

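Anvil face is at x = -3.1 mm, sprung face at about +3.1 mm and jaw width ±20 mm, so the frame is confirmed. The gap is about 6.3 mm, so snug should come about 26 mm below the lips (TCP z ≈ 0.181). Moving to the hover point.

Run:
```python
from h import *
plan([0.539,-0.2575,0.235],[180,0,10.8],2)
```

```text
[1.55, -0.47, 1.62] [-0.07, -0.15, -0.29]
[1.56, -0.46, 1.61] [-0.07, -0.15, -0.29]
```

Request:
jog_arm(rows=[[1.5,-0.5,0,0,-0.2,-0.3,2.0],[1.5,-0.4,0.5,0,-0.1,-0.3,2.0],[0,0,1.2,0,0,0,2.0],[0,0,1.0,0,0,0,2.0],[0,0,0,0,0,0,2.0]])

```text
clock: 12.8
ee_pos: [0.5406, -0.2532, 0.2377]
orientation: [-179.8, 0.1, 11.2]
force: [-1.1, 0.2, -1.3]
opening: 0.342
```

Run:
```python
from h import *
T,s=pose(); print(s['ee_pos'],s['orientation'],s['force'])
plan([0.539,-0.2575,0.232],[180,0,10.8],1)
```

```text
[ 0.54064687 -0.25316418  0.23767342] [-1.79757919e+02  5.19211421e-02  1.11712002e+01] [-1.11564754  0.22216166 -1.3110864 ]
[-0.25, 0.4, 0.57] [-0.24, 0.05, 0.37]
```

Request:
jog_arm(rows=[[-0.25,0.4,0.4,-0.2,0,0.4,2.0],[0,0,0,0,0,0,2.0]])

```text
clock: 13.05
ee_pos: [0.5382, -0.2586, 0.2334]
orientation: [-180.0, 0.1, 10.7]
force: [-0.2, 0.3, -0.8]
opening: 0.343
```

Run:
```python
from h import *
T,s=pose(); print(s['ee_pos'],s['orientation'],s['force'])
plan([0.539,-0.2575,0.232],[180,0,10.8],1)
p,d=imaging.snapshot("wrist"); cv2.imwrite("pics/w9.png",p[:,:,::-1]);np.savez("w9.npz",p=p,d=d,T=T)
ps,ds=imaging.snapshot("side");cv2.imwrite("pics/s9.png",cv2.resize(ps[110:210,310:410][:,:,::-1],(600,600),interpolation=cv2.INTER_CUBIC))
```

```text
[ 0.53824349 -0.25863838  0.23341023] [-1.79988129e+02  7.64120818e-02  1.06650743e+01] [-0.18260258  0.28218417 -0.80924448]
[0.1, -0.1, 0.14] [-0.01, 0.08, -0.13]
```

View pics/w9.png

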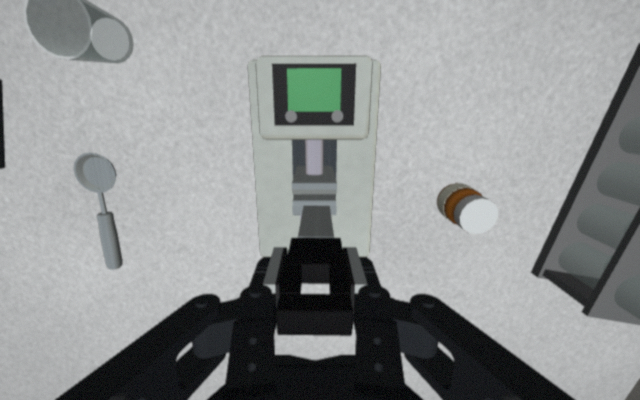

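View pics/s9.png

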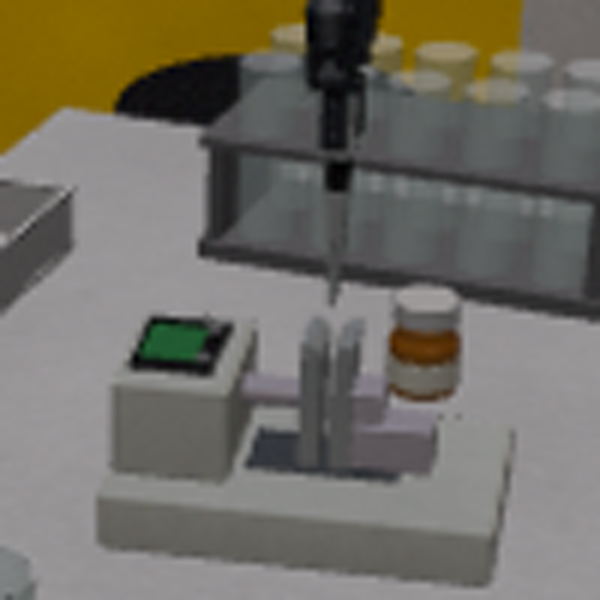

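The blade tip hangs above the gap: the side crop shows it at (333,303) between jaws at (317,320) and (350,320), and it is centred in the wrist view at (316,208). I'll descend in small steps, watching x.

Request:
jog_arm(rows=[[0.05,-0.1,0.8,0,0,0,2.0],[0,0,0.8,0,0,0,2.0],[0,0,0,0,0,0,2.0]])

```text
clock: 13.52
ee_pos: [0.5393, -0.257, 0.2171]
orientation: [180.0, -0.0, 10.7]
force: [-0.5, -0.6, -1.1]
opening: 0.342
```

```bash
python3 -c "
from h import *
T,s=pose(); print(s['ee_pos'],s['force'])
plan([0.539,-0.2575,0.206],[180,0,10.8],1)"
```

```text
[ 0.53928812 -0.25700446  0.21711845] [-0.48590477 -0.59600055 -1.11420356]
[-0.04, 0.04, 1.11] [0.01, -0.02, -0.09]
```

Request:
jog_arm(rows=[[-0.04,0.04,0.6,0,0,0,2.0],[0,0,0.5,0,0,0,2.0],[0,0,0,0,0,0,2.0]])

```text
clock: 13.9
ee_pos: [0.539, -0.2575, 0.2052]
orientation: [180.0, -0.0, 10.7]
force: [-0.4, -0.2, -1.7]
opening: 0.342
```

```bash
python3 -c "
from h import *
T,s=pose(); print(s['ee_pos'],s['force'],s['orientation'])
plan([0.539,-0.2575,0.196],[180,0,10.8],1)"
```

```text
[ 0.53896337 -0.25745647  0.20521886] [-0.35828079 -0.24630163 -1.65935491] [ 1.79999189e+02 -8.50557986e-03  1.07181040e+01]
[0.0, 0.0, 0.92] [0.0, -0.01, -0.08]
```

Request:
jog_arm(rows=[[0,0,0.5,0,0,0,2.0],[0,0,0.5,0,0,0,2.0],[0,0,0,0,0,0,2.0]])

```text
clock: 14.28
ee_pos: [0.5391, -0.2575, 0.1946]
orientation: [180.0, -0.0, 10.7]
force: [0.4, 0.6, -1.8]
opening: 0.34
```

```bash
python3 -c "
from h import *
T,s=pose(); print(s['ee_pos'],s['force'],s['orientation'])
p,d=imaging.snapshot('side'); cv2.imwrite('pics/s10.png',cv2.resize(p[120:210,315:405][:,:,::-1],(600,600),interpolation=cv2.INTER_CUBIC))"
```

```text
[ 0.53907799 -0.25753467  0.19460273] [ 0.44791975  0.56628194 -1.80898281] [ 1.79991910e+02 -2.10799776e-02  1.07135340e+01]
```

View pics/s10.png

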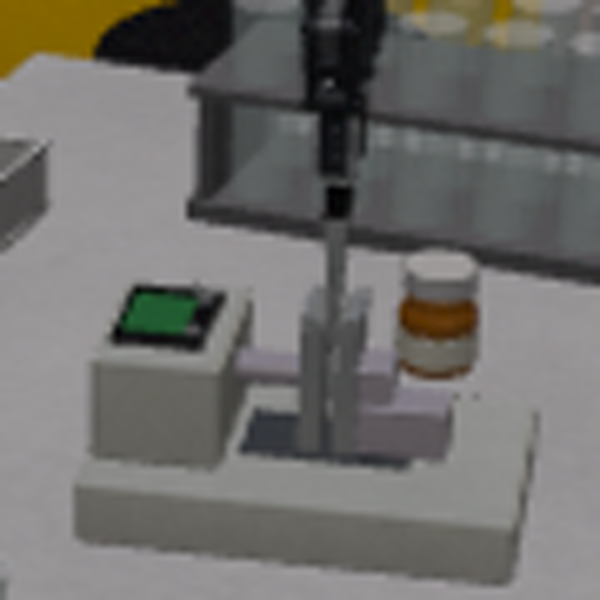

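The blade is in the gap with no contact yet (tip about 0.102). I'll go on in 3 mm steps, watching Fx for one-sided contact and Fz for drag.

Request:
jog_arm(rows=[[0,0,0.3,0,0,0,2.0],[0,0,0.3,0,0,0,2.0],[0,0,0,0,0,0,2.0]])

```text
clock: 14.7
ee_pos: [0.5391, -0.2577, 0.1887]
orientation: [180.0, -0.0, 10.7]
force: [-0.9, 0.7, -1.7]
opening: 0.342
```

Request:
jog_arm(rows=[[0,0,0.3,0,0,0,2.0],[0,0,0,0,0,0,2.0]])

```text
clock: 14.95
ee_pos: [0.539, -0.2578, 0.1855]
orientation: [180.0, -0.0, 10.7]
force: [-0.7, -0.3, -1.4]
opening: 0.343
```

Request:
jog_arm(rows=[[0,0,0.3,0,0,0,2.0],[0,0,0,0,0,0,2.0]])

```text
clock: 15.2
ee_pos: [0.5389, -0.2579, 0.1823]
orientation: [180.0, -0.0, 10.7]
force: [-0.4, 0.2, -1.7]
opening: 0.342
```

Request:
jog_arm(rows=[[0,0,0.3,0,0,0,2.0],[0,0,0,0,0,0,2.0]])

```text
clock: 15.45
ee_pos: [0.539, -0.2581, 0.1793]
orientation: [179.9, -0.0, 10.7]
force: [-0.3, 1.0, -3.6]
opening: 0.342
```

Request:
jog_arm(rows=[[0,0,0.2,0,0,0,2.0],[0,0,0,0,0,0,2.0]])

```text
clock: 15.7
ee_pos: [0.5391, -0.2582, 0.1775]
orientation: [179.9, -0.0, 10.7]
force: [0.3, -0.4, -2.1]
opening: 0.339
```

Request:
jog_arm(rows=[[0,0,0.2,0,0,0,2.0],[0,0,0,0,0,0,2.0]])

```text
clock: 15.95
ee_pos: [0.5393, -0.2583, 0.1756]
orientation: [179.9, -0.1, 10.7]
force: [-0.2, -0.2, -0.4]
opening: 0.341
```

Request:
jog_arm(rows=[[0,0,0.2,0,0,0,2.0],[0,0,0.1,0,0,0,2.0]])

```text
clock: 16.2
ee_pos: [0.5396, -0.2585, 0.173]
orientation: [179.9, -0.1, 10.7]
force: [-1.6, 0.6, 3.1]
opening: 0.342
```

```bash
cat > f.py <<'E'
from h import *
F=[];
for i in range(6):
    T,s=pose(); F.append(np.r_[s['force'],s['ft_torque']]); p,d=imaging.snapshot('side')
F=np.array(F);print(s['clock'],s['ee_pos'].round(4),s['orientation'].round(2)); print('F',F.mean(0).round(2),'sd',F.std(0).round(2))
E
python3 f.py
```

```text
16.45 [ 0.5395 -0.2584  0.1729] [ 1.7989e+02 -1.0000e-01  1.0690e+01]
F [-1.02 -0.12  2.76 -0.03  0.36  0.01] sd [0.31 0.46 0.44 0.05 0.05 0.04]
```

Drag is now about 4.4 N above the free weight reading, with Fx nearly balanced. I'll check in pictures how far the sprung jaw has moved and the gauge's attitude.

Run:
```python
from h import *
T,s=pose(); p,d=imaging.snapshot("wrist"); cv2.imwrite("pics/w11.png",p[:,:,::-1])
ps,ds=imaging.snapshot('side'); cv2.imwrite('pics/s11.png',cv2.resize(ps[120:210,315:405][:,:,::-1],(600,600),interpolation=cv2.INTER_CUBIC))
P=unproj("wrist",d,T); a=np.radians(10.7); o=np.array([.5388,-.2582,0]); A=np.array([[np.cos(a),-np.sin(a),0],[np.sin(a),np.cos(a),0],[0,0,1]])
Q=(P-o)@A
j=(Q[...,2]>.1165)&(Q[...,2]<.125)&(abs(Q[...,0])<.02)&(abs(Q[...,1])<.022); J=Q[j]
for n,k in(("anvil",J[:,0]<0),("jaw",J[:,0]>0)):
  if k.sum(): print(n,k.sum(),np.percentile(J[k][:,0],[1,50,99]).round(4),np.percentile(J[k][:,1],[1,99]).round(4))
# edge rows at flat columns: outer jaw edge
ys=[]
for y in (-.016,-.014,.014,.016):
    c=J[(abs(J[:,1]-y)<.001)&(J[:,0]>0)]; ys.append((y,c[:,0].min().round(4) if len(c) else None,c[:,0].max().round(4) if len(c) else None))
print(ys)
# gauge in tool frame
G=(P-T[:3,3])@T[:3,:3]
print("blade/handle front face",[(v,(G[v,316]*1000).round(1).tolist()) for v in range(226,245,3)],[(v,(G[v,285]*1000).round(1).tolist()) for v in range(266,312,9)],[(v,(G[v,345]*1000).round(1).tolist()) for v in range(266,312,9)])
print(np.round((T[:3,3]-o)@A,4))
```

```text
anvil 214 [-0.0145 -0.0068 -0.0033] [-0.0203  0.0195]
jaw 967 [0.004  0.0114 0.0163] [-0.0199  0.0192]
[(-0.016, np.float64(0.0048), np.float64(0.0164)), (-0.014, np.float64(0.0048), np.float64(0.016)), (0.014, np.float64(0.0049), np.float64(0.0161)), (0.016, np.float64(0.0049), np.float64(0.0162))]
blade/handle front face [(226, [4.5, 1.6, 38.4]), (229, [4.5, 1.6, 33.5]), (232, [4.6, 1.5, 28.5]), (235, [5.3, 1.5, 22.4]), (238, [5.5, 1.5, 17.7]), (241, [5.9, 1.4, 12.8]), (244, [5.6, 1.4, 9.4])] [(266, [5.6, -13.8, -14.8]), (275, [5.4, -13.1, -22.6]), (284, [4.8, -12.5, -29.0]), (293, [5.4, -11.8, -36.6]), (302, [5.0, -11.3, -42.0]), (311, [4.3, -10.9, -46.5])] [(266, [6.8, 15.2, -16.8]), (275, [5.6, 14.7, -22.8]), (284, [5.1, 14.0, -29.5]), (293, [4.6, 13.5, -35.3]), (302, [5.2, 12.8, -42.2]), (311, [4.5, 12.4, -46.8])]
[ 0.0007 -0.0004  0.173 ]
```

View pics/w11.png

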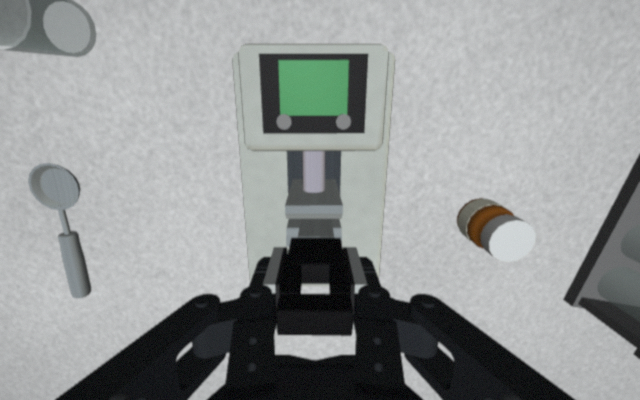

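View pics/s11.png

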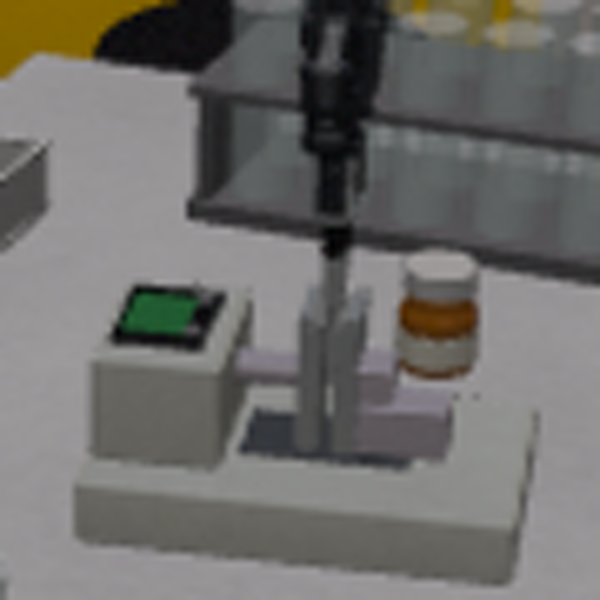

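The sprung jaw has moved back about 1 mm (outer edge 15.1 → 16.1 mm), Fx is nearly balanced, the blade is upright and within 2 mm of mid-width, and the tip is about 34 mm below the lips. Last check of the paddle, then hand in.

```bash
python3 f.py
python3 - <<'E'
from h import *
print([(np.round(r["xyz"],3),round(r["confidence"],2)) for r in models.spot_in("paddle_grip","side")][:3])
_,s=pose(); print(s['joint_vel'].round(2),s['opening'])
workorder.close_job()
E
```

```text
16.85 [ 0.5395 -0.2584  0.1729] [ 1.7989e+02 -1.0000e-01  1.0690e+01]
F [-0.99 -0.19  3.25 -0.07  0.32  0.01] sd [0.57 0.69 0.2  0.02 0.02 0.03]
[(array([0.407, 0.262, 0.083]), 0.82), (array([0.538, 0.279, 0.135]), 0.75), (array([0.651, 0.348, 0.103]), 0.56)]
[ 0.07  0.03 -0.01  0.01 -0.02 -0.08  0.04] 0.33876730544069344
the job is handed in; nothing more can be done
```

I lifted the wedge-bladed gauge about 11 mm, drew it off its peg and slid it straight down between the tester's jaws. I handed the job in at about 17 s while still gripping it; no verdict came back.

**Last checks before handing in:**
- **Depth:** the blade's lower end is about 34 mm below the lips.
- **Alignment:** the tool is upright within about 0.1° and within about 0.2° of the tester's measured yaw. The blade is within about 2 mm of the jaws' mid-width.
- **Drag:** about 4.5 to 5 N, with only about 0.7 N net sideways force, so both jaws should be pressed by about 3 N or more. I worked that out from the wrist force; it is not a direct contact reading.
- **Sprung jaw:** its outer edge moved from 15.1 to about 16.1 mm in the depth picture, so it gave roughly 1 mm. That measurement is good to a few tenths of a millimetre.
- **Stillness and paddle:** the arm was still, and the paddle was found still hanging within a few millimetres of its first reading.
- **Bystanders:** nothing touched them on the way. I did not measure them again.

**What went wrong on the way:** during the first descent the arm drifted about 8 mm forward and stopped 1 cm high. The first grip was off-centre, so I opened, corrected and gripped again before lifting.

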